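Close the sliding jaw of a parts gauge on a bearing block

ROBOT

A 6-joint arm with a two-finger parallel gripper is mounted at the origin on the work surface. World frame = base frame: x ahead of the robot, y to its left, z up, the work surface at z = 0. Lengths are in m, angles in rad, forces in N, time in s.
With the tool pointing down it reaches from about 0.4 to 0.825 m from the base axis. Payload 7 kg.
Tool frame: the origin (TCP) lies at the very end of the fingers, on their centre line; the grasp point (between the pads) lies 19 mm behind it; x points along the fingers, y is the direction in which the jaws open and shut, and the axes are right-handed (so a half turn about x gives the same grasp; the last joint's range is limited). The gripper opens to 88 mm and grips with 3 to 60 N. Pads are 19 mm wide; open, the fingers measure 130 mm over their backs; the gripper's body (78 mm by 193 mm) begins 47 mm behind the grasp point.
Start: joints at [1.451, 0.359, 0.012, 0, -1.224, -0.288], TCP at [0.268, 0.62, 0.206] pointing down, gripper open.
Joint ranges: [-3.07, 3.07], [-1.43, 2.12], [-1.02, 1.25], [-3.03, 1.67], [-3.05, -0], [-3.03, 3.03]. Speed limits (rad/s): [2.39, 2.39, 3.01, 3.14, 3.14, 3.14].

INTERFACE

Orientations are given as [roll, pitch, yaw] about the fixed x, y, z axes, in that order (R = Rz(yaw) Ry(pitch) Rx(roll)).
In Python, from station import arm gives the robot as it stands.
- The arm moves only by the shell command python3 -m inch 'ROWS' [OPENING] [FORCE]. ROWS is text: rows parted by semicolons, each of 6 numbers parted by spaces: the shift along the world's x, y, z in units of 30 mm (1.0 is 30 mm), then the turn, a rotation vector about the world's x, y, z in units of 5 degrees (1.0 is 5 degrees). In form: dx dy dz wx wy wz; .... A call has 1 to 12 rows; each row shifts and turns the commanded pose from where the row before left it; what a row does not reach is not made up. A row lasts 1/8 s, in which the tool goes at most 62.5 mm and 10.7 degrees, less where a joint would pass 70% of its speed; a pose out of reach is approached as far as the arm can. A call is refused whole if a number of a shift passes 1 or a number of a turn 1, either way. A call with a gripper value outside its range is refused whole. OPENING is the opening, from 0 (shut) to 1 (fully open), set as the call begins (- or left out, the last holds). The fingers move at their own pace and stop on an object; FORCE is the grip in N (left out, the last holds). Time passes only in rows, so rows that do not move let the fingers close. It gives the time, the measured TCP pose, the force and the opening at its end, in the units of the state.
- arm.get_state(): the state, without advancing time (a new reading comes with each control period).
- arm.grab_frame(name): name is "scene" or "top"; returns a dict with "frame" (480x640x3 uint8, red, green, blue), "range_z" (480x640 float32, m along the optical axis (not along the pixel's ray), 0 where there is no reading), "mtx" (3x3 intrinsics, pixels), "dist_coeffs" ([k1, k2, p1, p2, k3] as OpenCV has them; the pictures are not rectified), "pose" (4x4, takes a point from camera to world coordinates). Camera axes: x right, y up, looking along -z (the intrinsics and any distortion apply to the point x, -y, -z); pixel columns grow to the right and rows downward; lengths in m; the calibration is good to about 2 mm. A picture is of the moment at which its call begins.
- arm.job_done(): hands the job in, once; it reports no verdict.
Trained networks look in a picture, given as the dict that the camera call returned (one of the last four; its "shot" number tells which), for a name from the list of things; names that differ only in an ending like _2 or _b are one class to them, and where a whole thing is asked for, a point or a joint stands for the part that bears it (a point fixed in the world has none). Each returns a list of dicts, best first, with "confidence" (0 to 1); they miss things now and then, are a little off and sometimes report something else, mostly with a low value. They report only what shows in the picture. A call takes as long as a camera call. They do not tell look-alikes from the thing itself.
- arm.search_frame(picture, target): "extent" ([centre column, centre row, width, height] as shares, 0 to 1, of the picture: columns of its width, rows of its height, round what is visible of it).
- arm.masks_of(picture, target): "mask" (480x640 bool, what is visible of it) and "extent" ([centre column, centre row, width, height] as shares, 0 to 1, of the picture: columns of its width, rows of its height, round what is visible of it).
- arm.place_of(picture, target): "position" ([column, row] as shares, 0 to 1, of the picture: columns of its width, rows of its height: a listed point, or the origin of a listed thing).
The state is a dict: "t": time; "q": joint angles; "qd": joint speeds; "joint_efforts": joint torques, N m; "eef_pos": TCP position; "ee_rot": TCP orientation; "force": force on the tool from outside, world axes, zero at the start; "moment": the same for the moment, N m; "width": finger opening in m.
Only numpy, scipy, OpenCV 4.12 (cv2) and the standard library are available. Lean on these libraries where they do the work, as an engineer would, in place of code of your own. Each camera call takes 0.05 s, during which the arm holds its last target. There are 200 camera calls.

TASK

Check the larger of the two bearing blocks in the grey gauge on the bench: slide the jaw back well clear of the nest, seat the block fully home in the nest so that it lies flat in it, then slide the jaw up until its face touches the end of the block, and let go. Leave everything else on the bench where it is.

Things in the scene. Friction and masses are not known exactly. Their poses are not given: they have to be found in the camera images.
- big_block: the larger of two pillow-block bearings, dark metal: flat base 110 mm long (own y) x 44 mm (x) x 24 mm high, on its middle an arched housing 50 mm long (y) with two flat parallel faces 36 mm apart (x), top of the arch 69 mm above the underside. Origin at the centre of its underside, z up. 0.35 to 0.7 kg. The same either way round
- nest (a point): centre of the floor of the nest, a rectangular recess 114 mm (y) x 48 mm (x), 12 mm deep with a 2 mm chamfered rim, in the top of the gauge bed. The bed is a fixed grey bar 300 mm long (y), 100 mm wide (x), its top 30 mm above the table and 12 mm above this point. y runs along the bed towards its open end, the bed's middle is 86 mm from this point along +y; z up
- jaw (a joint): position of the sliding jaw along the bed in m: 0 = at the open end, far from the nest, grows towards and over the nest, up to 0.2. The jaw starts standing over the nest. It stays where it is left and slides with about 2.5 N. Its front face would meet a seated large block at about 0.144
- jaw_grip (a point): centre of the top of the jaw's upright black grip, a block 30 mm wide (x, across the track), 22 mm long (y, along the track), standing 50 mm clear above the jaw's 116 x 24 x 14 mm steel crosspiece; 95 mm above the table. Axes as those of nest
- jaw_face (a point): middle of the jaw's flat front face, which looks along -y to the nest; 36 mm above the table, 12 mm ahead of the grip's centre
- small_block: smaller pillow-block bearing, same dark metal, base 80 long (y) x 34 x 16 mm, 48 mm high; origin at the centre of its underside. Not to be used; a bystander
- wrench: steel wrench, 180 mm, lying flat; bystander; origin under its middle
- bushing: upright brass bushing, 40 mm across, 40 mm high; bystander; origin at centre of underside
- brake_hub: dark steel hub, 130 mm across, 40 mm high; bystander; origin at centre of underside
- oil_bottle: amber bottle 66 mm across, 170 mm high; bystander; origin at centre of underside
- pulley: steel V pulley, 90 mm across, 34 mm high; bystander; origin at centre of underside
- tray: fixed open wooden tray 130 x 170 x 50 mm with parts; bystander; origin at centre of underside
There are look-alikes about, which are no part of the job. What is shaped like the big_block but blue or turquoise is not meant.

How it is judged:
By the outcome, as a careful person would: the job done as asked, in the order asked, and still so for the second after the job is handed in, with the robot touching nothing.
It also fails if it takes over 64 s, if anything falls off the work surface, if the arm or the gripper's body presses on something with over 40 N, if the wrist force passes 120 N, or if a joint passes its speed limit or range.

## Working session

There is one attempt and no reset: what is moved stays moved. The work goes in short steps, Python scripts to look and compute and a shell command to move; the robot and the scene stay as the last step left them, time stands still between calls to the robot, and variables do not carry over. Pictures are saved under pics/ and viewed, about 8 in all and at most 12, crops included, and the job is handed in when it is done.

```bash
ls; mkdir -p pics; cat > h.py <<'E'
import numpy as np, cv2
from station import arm
def cloud(p):
    K=p["mtx"];z=p["range_z"].astype(float);h,w=z.shape
    u,v=np.meshgrid(np.arange(w),np.arange(h))
    n=cv2.undistortPoints(np.stack([u,v],-1).reshape(-1,1,2).astype(np.float64),np.array(K,float),np.array(p["dist_coeffs"],float)).reshape(h,w,2)
    P=np.stack([n[...,0]*z,-n[...,1]*z,-z],-1)
    T=np.array(p["pose"]);W=P@T[:3,:3].T+T[:3,3]
    W[z<=0]=np.nan
    return W
def save(p,name,crop=None,scale=1):
    im=p["frame"][...,::-1]
    if crop: c0,r0,c1,r1=crop; im=im[r0:r1,c0:c1]
    cv2.imwrite("pics/"+name,cv2.resize(im,None,fx=scale,fy=scale,interpolation=cv2.INTER_CUBIC))
E
python3 - <<'E'
from h import *
s=arm.get_state();print(s)
for n in("scene","top"):
    p=arm.grab_frame(n);W=cloud(p);save(p,n+"0.png")
    for t in("big_block","small_block","jaw_grip","jaw_face","nest"):
        for d in arm.place_of(p,t)[:4]:
            c,r=d["position"];c=int(c*640);r=int(r*480);print(n,t,round(d["confidence"],2),c,r,W[min(r,479),min(c,639)].round(3))
    for t in("big_block",):
        for d in arm.masks_of(p,t)[:4]:
            m=d["mask"];q=W[m];print(n,t,round(d["confidence"],2),np.round(np.array(d["extent"])*[640,480,640,480]),np.nanmedian(q,0).round(3),np.nanmin(q,0).round(3),np.nanmax(q,0).round(3),p["frame"][m].mean(0).round())
E
```

```text
pics
{'t': 0.0, 'q': array([ 1.45107952e+00,  3.59386646e-01,  1.10423231e-02, -3.42833352e-04,
       -1.22408762e+00, -2.88094584e-01]), 'qd': array([ 0.00018144,  0.00087073, -0.0018773 ,  0.00051426, -0.00011696,
       -0.00096755]), 'joint_efforts': array([-7.89829355e-04, -5.82722139e+01,  2.93066561e+01,  6.99742377e+00,
        6.92790709e-03, -1.52407133e-04]), 'eef_pos': array([0.26753149, 0.61914458, 0.20531699]), 'ee_rot': array([ 1.66436876,  1.56912925, -1.88515204]), 'force': array([ 0.01814521, -0.52369511, -0.29309723]), 'moment': array([-0.03182234,  0.00442403, -0.00348146]), 'width': 0.08798029528883522}
scene big_block 0.82 315 142 [ 0.361 -0.269  0.039]
scene big_block 0.73 228 169 [ 0.604 -0.328  0.022]
scene big_block 0.62 274 161 [ 0.486 -0.282  0.025]
scene small_block 0.74 244 207 [ 0.626 -0.199  0.012]
scene jaw_grip 0.98 361 251 [0.476 0.115 0.091]
scene nest 0.74 358 261 [0.495 0.131 0.086]
scene big_block 0.69 [229. 164.  46.  33.] [ 0.6   -0.335  0.025] [ 0.542 -0.423 -0.007] [ 0.65  -0.289  0.075] [43. 93. 87.]
scene big_block 0.68 [316. 141.  34.  3
[... 189 characters left out ...]
p big_block 0.61 423 227 [ 0.601 -0.322  0.035]
top small_block 0.82 385 222 [ 0.616 -0.203  0.048]
top jaw_grip 0.9 281 265 [0.487 0.11  0.095]
top jaw_grip 0.24 389 223 [ 0.614 -0.217  0.039]
top jaw_face 0.84 285 271 [0.471 0.104 0.019]
top nest 0.6 287 272 [0.468 0.098 0.018]
top nest 0.17 416 267 [ 0.477 -0.292  0.059]
top big_block 0.84 [430. 227.  41.  30.] [ 0.596 -0.341  0.026] [ 0.552 -0.4   -0.007] [ 0.649 -0.297  0.073] [48. 97. 88.]
top big_block 0.58 [415. 268.  37.  21.] [ 0.475 -0.291  0.026] [ 0.442 -0.356 -0.003] [ 0.51  -0.243  0.076] [67. 62. 57.]
top big_block 0.58 [418. 310.  25.  40.] [ 0.347 -0.291  0.026] [ 0.288 -0.336 -0.009] [ 0.402 -0.259  0.075] [ 56.  67. 103.]
```

View pics/top0.png

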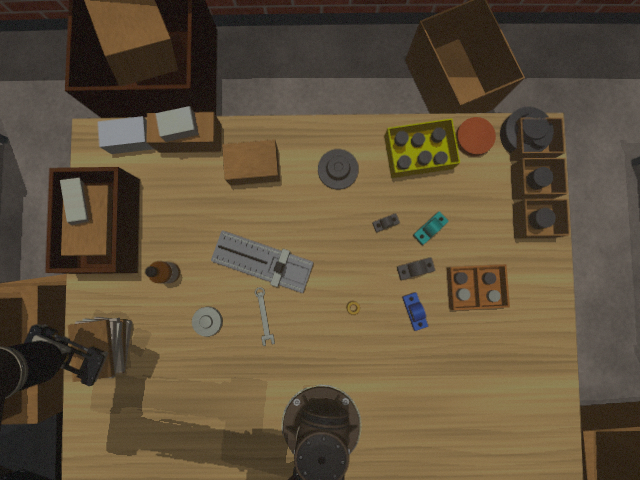

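View pics/scene0.png

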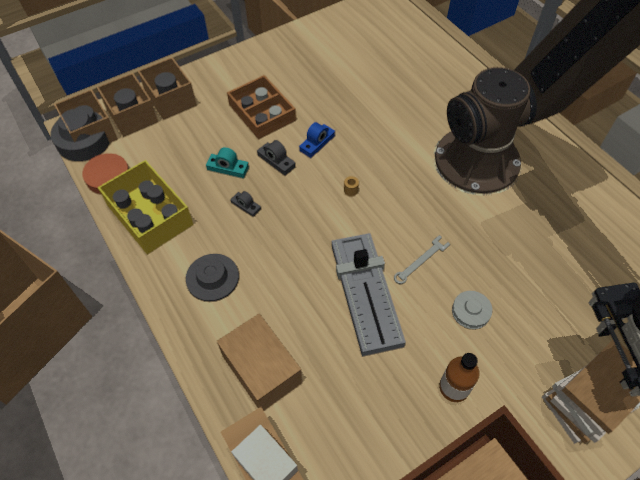

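Candidates in the top view: the dark block (416,268), blue (415,311), turquoise (430,228) and small dark (386,222). I choose the dark one at (416,268). The gauge's open end is at about (217,248) and the nest end at (308,280). Next I'll fit both and check one crop.

```bash
cat >> h.py <<'E'
def rect(P):
    (c,s,a)=cv2.minAreaRect(P[:,:2].astype(np.float32)*1000)
    if s[0]<s[1]: s=(s[1],s[0]);a+=90
    a=(a+90)%180-90
    return np.round(c,1),np.round(s,1),round(a,1)   # mm, long-axis angle deg
def pts(W,x0,x1,y0,y1,z0,z1):
    m=(W[...,0]>x0)&(W[...,0]<x1)&(W[...,1]>y0)&(W[...,1]<y1)&(W[...,2]>z0)&(W[...,2]<z1)
    return W[m]
E
python3 - <<'E'
from h import *
ims=[]
for n in("top","scene"):
    p=arm.grab_frame(n);W=cloud(p)
    print(n,"table",np.nanmedian(pts(W,.3,.7,-.2,0.0,-.02,.02)[:,2]).round(4))
    b=pts(W,.4,.64,-.01,.34,.02,.038);print("bed",rect(b),len(b),np.median(b[:,2]))
    b=pts(W,.4,.64,-.01,.34,.075,.12);print("grip",rect(b),len(b),b.mean(0),b[:,2].max())
    b=pts(W,.4,.6,0,.2,.036,.056);print("jaw",rect(b),len(b))
    B=pts(W,.42,.53,-.37,-.22,.012,.1);print("blk",rect(B),len(B),B[:,2].max())
    B=pts(W,.42,.53,-.37,-.22,.04,.1);print("housing",rect(B),len(B),B.mean(0))
    c=(370,205,450,330) if n=="top" else (200,110,350,230)
    im=p["frame"][...,::-1][c[1]:c[3],c[0]:c[2]];f=390/im.shape[0];ims.append(cv2.resize(im,None,fx=f,fy=f,interpolation=2))
cv2.imwrite("pics/cand.png",np.hstack([i[:min(x.shape[0] for x in ims)] for i in ims]))
E
```

```text
top table -0.0008
bed (array([504.5, 175. ]), array([301.3, 110.5]), 70.4) 2558 0.029123845389632086
grip (array([482.8, 118.4]), array([29.8, 21.9]), -22.1) 82 [0.48253814 0.11773795 0.0932809 ] 0.10323955384930716
jaw (array([484.1, 110.4]), array([122.6, 111.7]), 26.7) 242
blk (array([ 475.9, -300.1]), array([111.2,  44. ]), -75.5) 515 0.07361745326696134
housing (array([ 476. , -298.8]), array([49.9, 37.5]), -76.9) 210 [ 0.47525806 -0.29630634  0.06219797]
scene table -0.0004
bed (array([500.5, 177.5]), array([304.3, 116.3]), 69.4) 4063 0.029482717927163504
grip (array([480.3, 122.1]), array([30.5, 25.7]), -21.6) 161 [0.48197483 0.12492559 0.09047875] 0.09938511204792166
jaw (array([483.8, 130.3]), array([148.1, 123.2]), 81.5) 419
blk (array([ 472.1, -294.8]), array([115.2,  48.1]), -74.6) 680 0.0758261233667592
housing (array([ 473. , -293.3]), array([49.8, 42.3]), -78.6) 283 [ 0.47430062 -0.28785747  0.05883511]
```

View pics/cand.png

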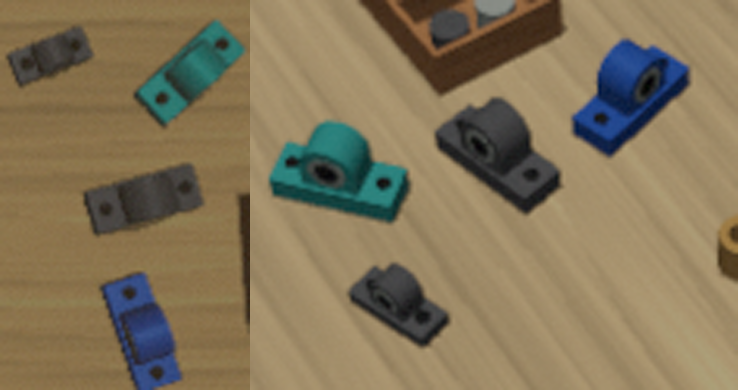

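The dark metal block at top (416,268) and scene (276,157) is the large one. The blue and turquoise ones are decoys. Next I'll refine the bed axis and work out the tool turn.

```bash
cat >> h.py <<'E'
from scipy.spatial.transform import Rotation as R
def tool():
    s=arm.get_state();M=R.from_euler("xyz",s["ee_rot"]).as_matrix()
    a=np.degrees(np.arctan2(M[1,1],M[0,1]))
    print("t",round(s["t"],2),"tcp",(s["eef_pos"]*1000).round(1),"xaxis",M[:,0].round(3),"jaw-dir deg",round((a+90)%180-90,2),"F",s["force"].round(1),"M",s["moment"].round(2),"w",round(s["width"]*1000,1),"q6",s["q"][5].round(2),"q1",s["q"][0].round(2))
    return s,M
def line_edges(P,a,nb=40,lo=-200,hi=200,c=(0,0)):
    d=np.array([np.cos(a),np.sin(a)]);n=np.array([d[1],-d[0]])
    Q=(P[:,:2]*1000-c);s=Q@d;l=Q@n
    out=[]
    for e0,e1 in zip(np.linspace(lo,hi,nb+1)[:-1],np.linspace(lo,hi,nb+1)[1:]):
        m=(s>e0)&(s<e1)
        if m.sum()>6: out.append(((e0+e1)/2,l[m].min(),l[m].max()))
    return np.array(out)
E
python3 - <<'E'
from h import *
tool()
for n in("top","scene"):
    p=arm.grab_frame(n);W=cloud(p)
    b=pts(W,.4,.64,-.01,.34,.026,.034)
    for (nm,a,c,lo,hi) in(("bed",np.radians(70),(503,176),-140,140),):
        e=line_edges(b,a,28,lo,hi,c)
        e=e[(abs(e[:,0]+60)>30)]
        for k in(1,2):
            m=np.abs(e[:,k]-np.median(e[:,k]))<5
            f=np.polyfit(e[m,0],e[m,k],1);print(n,nm,"edge",k,"slope deg",np.degrees(f[0]).round(2),"at0",f[1].round(1))
        d=np.array([np.cos(a),np.sin(a)]);s=(b[:,:2]*1000-c)@d;print("ends",np.percentile(s,[0,.3,99.7,100]).round(1))
E
```

```text
t 0.8 tcp [267.7 619.6 206.3] xaxis [-0.  0. -1.] jaw-dir deg 66.64 F [ 0.2 -0.6  0.5] M [ 0.04  0.   -0.02] w 87.6 q6 -0.29 q1 1.45
top bed edge 1 slope deg -0.34 at0 -49.0
top bed edge 2 slope deg -0.4 at0 49.8
ends [-151.2 -150.4  148.3  149.4]
scene bed edge 1 slope deg -0.2 at0 -53.3
scene bed edge 2 slope deg -0.18 at0 46.5
ends [-150.8 -148.3  151.7  152.8]
```

```bash
python3 -m inch '.42 -.98 0 0 0 -1;.42 -.98 0 0 0 -1;.42 -.98 0 0 0 -1;.42 -.98 0 0 0 -1;.42 -.98 0 0 0 -1;.42 -.98 0 0 0 -1;.42 -.98 0 0 0 -1;.42 -.98 0 0 0 -1;.42 -.98 0 0 0 -1;.42 -.98 0 0 0 -1;.42 -.98 0 0 0 -1;.42 -.98 0 0 0 -1' 1 && python3 -m inch '.42 -.98 -.2 0 0 -1;.42 -.98 -.3 0 0 -1;.42 -.98 -.3 0 0 -1;.42 -.98 -.3 0 0 -1;.42 -.98 -.3 0 0 -1;0 0 0 0 0 -.26;0 0 0 0 0 0;0 0 0 0 0 0'; python3 -c "
from h import *;tool()"
```

```text
t: 2.4
eef_pos: [0.4192, 0.2659, 0.2065]
ee_rot: [-0.819, 1.57, 0.864]
force: [-0.3, 0.2, -0.1]
width: 0.0879
t: 3.4
eef_pos: [0.482, 0.1206, 0.1647]
ee_rot: [-0.595, 1.57, 0.634]
force: [-0.1, 0.0, 0.6]
width: 0.087
t 3.4 tcp [482.  120.6 164.7] xaxis [ 0.001  0.    -1.   ] jaw-dir deg -19.57 F [-0.1  0.   0.6] M [ 0.09 -0.09 -0.03] w 87.0 q6 -0.98 q1 0.64
```

```bash
python3 -m inch '0 0 -.9 0 0 0;0 0 -.9 0 0 0;0 0 -.9 0 0 0;0 0 -.86 0 0 0;0 0 0 0 0 0;0 0 0 0 0 0' ; python3 -m inch '0 0 0 0 0 0;0 0 0 0 0 0;0 0 0 0 0 0;0 0 0 0 0 0;0 0 0 0 0 0;0 0 0 0 0 0' 0.2 6; python3 -c "
from h import *;tool();save(arm.grab_frame('scene'),'g1.png',(300,190,430,290),5)"
```

```text
t: 4.15
eef_pos: [0.4825, 0.1206, 0.0585]
ee_rot: [-0.876, 1.57, 0.353]
force: [0.1, 0.1, 0.5]
width: 0.0879
t: 4.9
eef_pos: [0.4819, 0.1198, 0.0574]
ee_rot: [2.649, 1.571, -2.407]
force: [-0.4, -0.7, -0.5]
width: 0.0331
t 4.9 tcp [481.9 119.8  57.4] xaxis [-0. -0. -1.] jaw-dir deg -19.67 F [-0.4 -0.7 -0.5] M [ 0.05 -0.04  0.04] w 33.1 q6 -0.98 q1 0.64
```

View pics/g1.png

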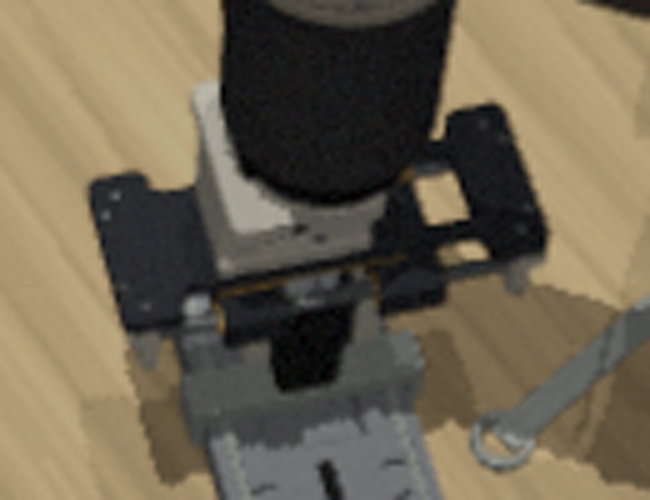

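```bash
python3 -m inch '0 0 0 0 0 0;0 0 0 0 0 0;0 0 0 0 0 0;0 0 0 0 0 0' 0.2 15; python3 -c "
from h import *;tool()"; python3 -m inch '.1 .28 0 0 0 0;.236 .659 0 0 0 0;.236 .659 0 0 0 0;0 0 0 0 0 0;0 0 0 0 0 0'; python3 -c "
from h import *;tool()"
```

```text
t: 5.45
eef_pos: [0.4811, 0.1199, 0.0573]
ee_rot: [1.939, 1.57, -3.117]
force: [-5.3, 2.4, 3.1]
width: 0.0301
t 5.45 tcp [481.1 119.9  57.3] xaxis [-0.001 -0.    -1.   ] jaw-dir deg -19.68 F [-5.3  2.4  3.1] M [ 1.01  1.64 -0.11] w 30.1 q6 -0.98 q1 0.64
t: 6.08
eef_pos: [0.4989, 0.1692, 0.0574]
ee_rot: [0.699, 1.57, 1.927]
force: [-5.4, 4.1, 3.1]
width: 0.03
t 6.08 tcp [498.9 169.2  57.4] xaxis [-0.     0.001 -1.   ] jaw-dir deg -19.65 F [-5.4  4.1  3.1] M [ 1.77  2.06 -0.09] w 30.0 q6 -1.04 q1 0.7
```

```bash
python3 -m inch '.236 .659 0 0 0 0;.236 .659 0 0 0 0;.236 .659 0 0 0 0;.236 .659 0 0 0 0;.236 .659 0 0 0 0;0 0 0 0 0 0;0 0 0 0 0 0;0 0 0 0 0 0'; python3 -c "
from h import *;tool()"
```

```text
t: 7.08
eef_pos: [0.5345, 0.2683, 0.0574]
ee_rot: [0.126, 1.569, 1.354]
force: [-3.0, 4.0, 2.7]
width: 0.0299
t 7.08 tcp [534.5 268.3  57.4] xaxis [ 0.     0.001 -1.   ] jaw-dir deg -19.65 F [-3.   4.   2.7] M [ 1.58  1.38 -0.12] w 29.9 q6 -1.13 q1 0.79
```

```bash
python3 -m inch '0 0 0 0 0 0;0 0 0 0 0 0;0 0 0 0 0 0;0 0 .8 0 0 0;0 0 1 0 0 0;0 0 1 0 0 0;0 0 1 0 0 0;0 0 0 0 0 0' 1 >/dev/null; python3 -c "
from h import *;tool()";  python3 -m inch '-.1 -.943 0 0 0 .344;-.1 -.943 0 0 0 .344;-.1 -.943 0 0 0 .344;-.1 -.943 0 0 0 .344;-.1 -.943 0 0 0 .344;-.1 -.943 0 0 0 .344;-.1 -.943 0 0 0 .344;-.1 -.943 0 0 0 .344;-.1 -.943 0 0 0 .344;-.1 -.943 0 0 0 .344' >/dev/null; python3 -m inch '-.1 -.943 0 0 0 .344;-.1 -.943 0 0 0 .344;-.1 -.943 0 0 0 .344;-.1 -.943 0 0 0 .344;-.1 -.943 0 0 0 .344;-.1 -.943 0 0 0 .344;-.1 -.943 0 0 0 .344;-.1 -.943 0 0 0 .344;-.1 -.943 0 0 0 .344;-.1 -.943 0 0 0 .344;0 0 0 0 0 0;0 0 0 0 0 0' >/dev/null
python3 - <<'E'
from h import *
tool();ims=[]
for n in("top","scene"):
    p=arm.grab_frame(n);W=cloud(p)
    b=pts(W,.4,.64,-.01,.34,.026,.034)
    a=np.radians(70.25);c=(501.6,176.6);d=np.array([np.cos(a),np.sin(a)]);nn=np.array([d[1],-d[0]])
    e=line_edges(b,a,28,-140,140,c);print(n,"edges at0",np.median(e[:,1]).round(1),np.median(e[:,2]).round(1))
    s=(b[:,:2]*1000-c)@d;print("ends",np.percentile(s,[.3,99.7]).round(1))
    f=pts(W,.4,.6,0,.2,.008,.0235);q=f[:,:2]*1000-c;q=np.c_[q@d,q@nn];q=q[(abs(q[:,1])<30)&(q[:,0]>-148)&(q[:,0]<-20)]
    print("nest floor s",np.percentile(q[:,0],[1,50,99]).round(1),"l",np.percentile(q[:,1],[1,50,99]).round(1),len(q))
    g=pts(W,.4,.64,.1,.4,.075,.12);print("grip",rect(g),len(g))
    P=np.array([494,150.]) 
    cr=(205,225,320,300) if n=="top" else (310,220,425,360)
    im=p["frame"][...,::-1][cr[1]:cr[3],cr[0]:cr[2]];k=390/im.shape[1];im=cv2.resize(im,None,fx=k,fy=k,interpolation=2);im=cv2.copyMakeBorder(im,0,480-im.shape[0],0,0,0);ims.append(im)
cv2.imwrite("pics/nest.png",np.hstack(ims))
E
```

```text
t 8.07 tcp [535.9 267.5 174.3] xaxis [ 0.004  0.003 -1.   ] jaw-dir deg -19.66 F [-1.1 -0.1 -0.8] M [ 0.15 -0.09 -0.02] w 87.6 q6 -1.13 q1 0.79
t 10.82 tcp [ 474.  -299.   170.8] xaxis [-0.001  0.    -1.   ] jaw-dir deg 14.68 F [-0.8  0.  -0.2] M [ 0.08 -0.05  0.02] w 87.7 q6 0.47 q1 -0.21
top edges at0 -47.6 51.5
ends [-150.6  148.8]
nest floor s [-142.6  -86.3  -29.9] l [-22.    1.8  25.6] 572
grip (array([535.5, 266.3]), array([29.7, 23.2]), -19.0) 89
scene edges at0 -52.0 47.9
ends [-148.5  151.4]
nest floor s [-144.2  -88.1  -34.5] l [-27.   -4.   19.4] 752
grip (array([534.1, 270.7]), array([31.4, 25.3]), -25.5) 179
```

View pics/nest.png

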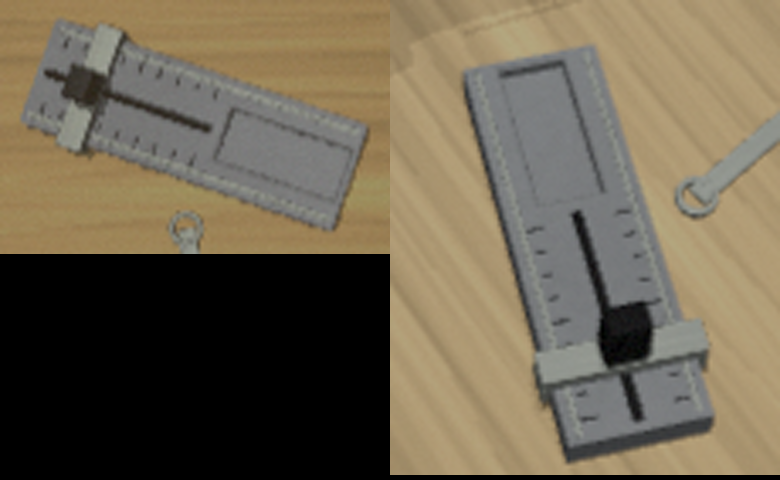

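```bash
python3 -m inch '0 .04 -.95 0 0 0;0 0 -.95 0 0 0;0 0 -.95 0 0 0;0 0 -.94 0 0 0;0 0 -.9 0 0 0;0 0 0 0 0 0;0 0 0 0 0 0' 0.7 8; python3 -m inch '0 0 0 0 0 0;0 0 0 0 0 0;0 0 0 0 0 0;0 0 0 0 0 0;0 0 0 0 0 0;0 0 0 0 0 0;0 0 0 0 0 0' 0.2 8; python3 -c "
from h import *;tool()"; python3 -m inch '0 0 0 0 0 0;0 0 0 0 0 0;0 0 0 0 0 0' - 35;python3 -c "
from h import *;tool()"
```

```text
t: 11.8
eef_pos: [0.4753, -0.2979, 0.0318]
ee_rot: [-2.335, 1.57, -0.506]
force: [-0.8, -0.2, 2.0]
width: 0.0611
t: 12.68
eef_pos: [0.4742, -0.2982, 0.031]
ee_rot: [1.727, 1.57, -2.728]
force: [-2.6, -1.0, 5.8]
width: 0.036
t 12.68 tcp [ 474.2 -298.2   31. ] xaxis [-0. -0. -1.] jaw-dir deg 14.73 F [-2.6 -1.   5.8] M [-0.22  1.11 -0.03] w 36.0 q6 0.47 q1 -0.21
t: 13.05
eef_pos: [0.4741, -0.2982, 0.031]
ee_rot: [1.714, 1.57, -2.742]
force: [-2.9, 0.4, 5.4]
width: 0.0353
t 13.05 tcp [ 474.1 -298.2   31. ] xaxis [-0. -0. -1.] jaw-dir deg 14.73 F [-2.9  0.4  5.4] M [-0.13  1.14 -0.05] w 35.3 q6 0.47 q1 -0.21
```

```bash
python3 -m inch '0 0 .3 0 0 0;0 0 .8 0 0 0;0 0 1 0 0 0;0 0 1 0 0 0;0 0 .9 0 0 0;0 0 0 0 0 0'; python3 -m inch '0 .939 0 0 0 -.493;0 .939 0 0 0 -.493;0 .939 0 0 0 -.493;0 .939 0 0 0 -.493;0 .939 0 0 0 -.493;0 .939 0 0 0 -.493;0 .939 0 0 0 -.493;0 .939 0 0 0 -.493;0 .939 0 0 0 -.493;0 .939 0 0 0 -.493' >/dev/null; python3 -m inch '0 .939 0 0 0 -.493;0 .939 0 0 0 -.493;0 .939 0 0 0 -.493;-.05 .939 0 0 0 -.493;0 0 0 0 0 0;0 0 0 0 0 0;0 0 0 0 0 0' >/dev/null; python3 - <<'E'
from h import *
tool();ims=[]
for n in("top","scene"):
    p=arm.grab_frame(n);W=cloud(p)
    B=pts(W,.38,.56,0,.2,.1,.15)
    for d in arm.place_of(p,"big_block")[:2]: print(n,d)
    for d in arm.masks_of(p,"big_block")[:3]:
        q=W[d["mask"]];q=q[(q[:,1]>0)&(q[:,2]>.1)];print(n,len(q), rect(q) if len(q)>9 else 0)
    cr=(230,220,340,320) if n=="top" else (300,170,430,290)
    im=p["frame"][...,::-1][cr[1]:cr[3],cr[0]:cr[2]];ims.append(cv2.resize(im,(390,360),interpolation=2))
cv2.imwrite("pics/carry.png",np.hstack(ims))
E
```

```text
t: 13.8
eef_pos: [0.4758, -0.2981, 0.1524]
ee_rot: [-1.995, 1.567, -0.167]
force: [-0.1, 0.3, -6.4]
width: 0.036
t 15.93 tcp [472.5  95.7 150.1] xaxis [-0.001 -0.001 -1.   ] jaw-dir deg -19.81 F [-0.6 -0.2 -6.4] M [ 0.08 -0.08 -0.04] w 35.5 q6 -0.95 q1 0.61
top {'position': [0.6484, 0.6454], 'confidence': 0.66}
top {'position': [0.6645, 0.48], 'confidence': 0.64}
top 0 0
top 0 0
top 1 0
scene {'position': [0.3583, 0.3546], 'confidence': 0.9}
scene {'position': [0.4961, 0.2973], 'confidence': 0.75}
scene 0 0
scene 0 0
scene 779 (array([471.5,  98.1]), array([113. ,  47.5]), 67.7)
```

View pics/carry.png

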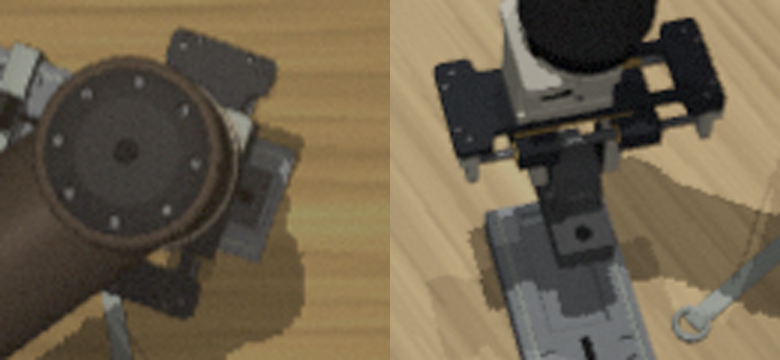

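```bash
python3 -m inch '0 0 -.8 0 0 0;0 0 -.8 0 0 0;0 0 -.8 0 0 0;0 0 -.33 0 0 0;0 0 0 0 0 0;0 0 0 0 0 0'; python3 -m inch '0 0 -.1 0 0 0;0 0 -.1 0 0 0;0 0 -.1 0 0 0;0 0 0 0 0 0'; python3 -c "
from h import *;tool()"; python3 -m inch '0 0 -.1 0 0 0;0 0 -.05 0 0 0;0 0 0 0 0 0';  python3 -c "
from h import *;tool()"
```

```text
t: 16.98
eef_pos: [0.4737, 0.0967, 0.0698]
ee_rot: [-0.808, 1.569, 0.418]
force: [0.6, 0.6, -5.6]
width: 0.0359
t: 17.48
eef_pos: [0.4728, 0.0963, 0.0596]
ee_rot: [2.457, 1.57, -2.601]
force: [0.9, 0.3, -5.3]
width: 0.036
t 17.48 tcp [472.8  96.3  59.6] xaxis [-0.001 -0.    -1.   ] jaw-dir deg -19.78 F [ 0.9  0.3 -5.3] M [ 0.03 -0.09 -0.02] w 36.0 q6 -0.95 q1 0.61
t: 17.85
eef_pos: [0.4729, 0.0963, 0.0552]
ee_rot: [2.504, 1.57, -2.553]
force: [0.7, -0.1, -6.0]
width: 0.0358
t 17.85 tcp [472.9  96.3  55.2] xaxis [-0. -0. -1.] jaw-dir deg -19.77 F [ 0.7 -0.1 -6. ] M [ 0.07 -0.07  0.01] w 35.8 q6 -0.95 q1 0.61
```

It's already below the rim with no contact force. I'll go on to the floor.

```bash
python3 -m inch '0 0 -.08 0 0 0;0 0 -.06 0 0 0;0 0 -.05 0 0 0;0 0 0 0 0 0;0 0 0 0 0 0';  python3 -c "
from h import *;tool()"; python3 -m inch '0 0 -.05 0 0 0;0 0 -.04 0 0 0;0 0 0 0 0 0';  python3 -c "
from h import *;tool()"
```

```text
t: 18.48
eef_pos: [0.473, 0.0964, 0.0497]
ee_rot: [-0.806, 1.571, 0.42]
force: [-0.6, -0.2, -5.9]
width: 0.0361
t 18.48 tcp [473.   96.4  49.7] xaxis [ 0.  0. -1.] jaw-dir deg -19.77 F [-0.6 -0.2 -5.9] M [ 0.04 -0.09 -0.03] w 36.1 q6 -0.95 q1 0.61
t: 18.85
eef_pos: [0.4732, 0.0964, 0.049]
ee_rot: [-1.148, 1.57, 0.078]
force: [-9.2, 0.8, 20.2]
width: 0.0357
t 18.85 tcp [473.2  96.4  49. ] xaxis [ 0.001  0.    -1.   ] jaw-dir deg -19.73 F [-9.2  0.8 20.2] M [ 0.08  3.62 -0.05] w 35.7 q6 -0.95 q1 0.61
```

It's on the floor at the expected height (TCP 49 mm). Next: ease off, release, rise, move aside and check.

```bash
python3 -m inch '0 0 .04 0 0 0;0 0 0 0 0 0' - 5; python3 -m inch '0 0 0 0 0 0;0 0 0 0 0 0;0 0 0 0 0 0' 0.75;python3 -m inch '0 0 .3 0 0 0;0 0 .9 0 0 0;0 0 1 0 0 0;0 0 1 0 0 0;0 0 1 0 0 0;0 -1 0 0 0 0;0 -1 0 0 0 0;0 -1 0 0 0 0;0 -1 0 0 0 0;0 -1 0 0 0 0;0 -1 0 0 0 0;0 -1 0 0 0 0'; python3 - <<'E'
from h import *
tool();ims=[]
a=np.radians(70.25);c=(501.6,176.6);d=np.array([np.cos(a),np.sin(a)]);nn=np.array([d[1],-d[0]])
for n in("top","scene"):
    p=arm.grab_frame(n);W=cloud(p)
    Q=pts(W,.42,.53,.02,.17,.036,.12);print(n,"blk",rect(Q),"zmax",np.percentile(Q[:,2],98))
    q=np.c_[(Q[:,:2]*1000-c)@d,(Q[:,:2]*1000-c)@nn,Q[:,2]*1000]
    f=q[(abs(abs(q[:,0]+86)-42)<9)&(abs(q[:,1])<20)&(q[:,2]<50)];A=np.c_[f[:,:2],np.ones(len(f))]
    k=np.linalg.lstsq(A,f[:,2],rcond=None)[0];print("base top plane slope deg",np.degrees(k[:2]).round(2),"z",np.median(f[:,2]).round(1),len(f))
    print("s range",np.percentile(q[:,0],[.5,99.5]).round(1))
    g=pts(W,.4,.64,.1,.4,.08,.12);print("grip",rect(g),g.mean(0).round(3))
    cr=(205,225,320,300) if n=="top" else (310,220,425,360)
    im=p["frame"][...,::-1][cr[1]:cr[3],cr[0]:cr[2]];k=390/im.shape[1];im=cv2.resize(im,None,fx=k,fy=k,interpolation=2);im=cv2.copyMakeBorder(im,0,480-im.shape[0],0,0,0);ims.append(im)
cv2.imwrite("pics/seat.png",np.hstack(ims))
E
```

```text
t: 19.1
eef_pos: [0.4732, 0.0966, 0.0488]
ee_rot: [-0.789, 1.57, 0.437]
force: [-4.8, 0.4, 6.5]
width: 0.0357
t: 19.48
eef_pos: [0.4732, 0.0965, 0.0481]
ee_rot: [-1.194, 1.571, 0.032]
force: [0.3, 0.3, -0.1]
width: 0.0603
t: 20.98
eef_pos: [0.473, -0.1146, 0.1749]
ee_rot: [-1.212, 1.57, 0.014]
force: [0.8, -0.1, -0.3]
width: 0.0657
t 20.98 tcp [ 473.  -114.6  174.9] xaxis [ 0.001  0.    -1.   ] jaw-dir deg -19.77 F [ 0.8 -0.1 -0.3] M [ 0.08 -0.11 -0.02] w 65.7 q6 -0.51 q1 0.17
top blk (array([527.7, 133.2]), array([55.1,  1.2]), -87.4) zmax 0.03623613220732682
base top plane slope deg [0. 0.] z nan 0
s range [-57.5  -7.1]
grip (array([535.9, 267.3]), array([30.5, 22.4]), -21.6) [0.535 0.266 0.093]
scene blk (array([466. , 104.1]), array([129.8,  89.7]), -89.1) zmax 0.0886161332211028
base top plane slope deg [-0.16 -0.09] z 42.2 179
s range [-138.5  -27.9]
grip (array([505.3, 188.5]), array([199.2,  36. ]), 69.4) [0.512 0.211 0.089]
  return _methods._mean(a, axis=axis, dtype=dtype,
  ret = ret.dtype.type(ret / rcount)
```

View pics/seat.png

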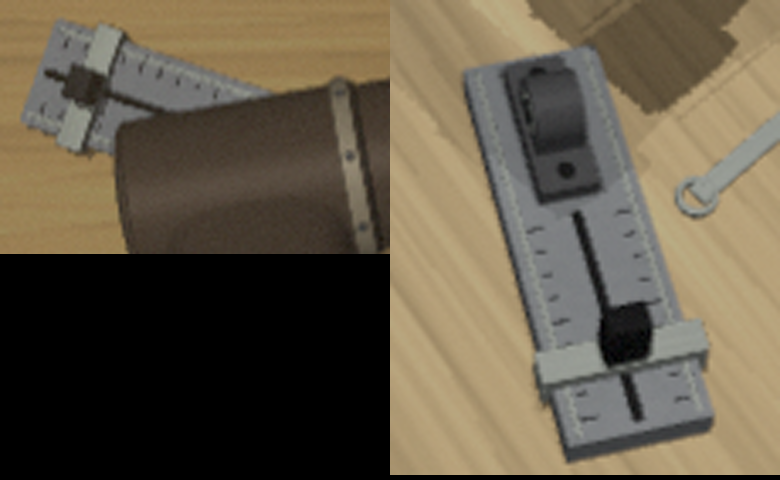

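The block is seated: base top at 42.2 mm (expected 42), tilt about 0.1°. The scene view shows it lying inside the nest with the jaw well back. Now the jaw.

```bash
python3 -m inch '.159 .982 0 0 0 0;.159 .982 0 0 0 0;.159 .982 0 0 0 0;.159 .982 0 0 0 0;.159 .982 0 0 0 0;.159 .982 0 0 0 0;.159 .982 0 0 0 0;.159 .982 0 0 0 0;.159 .982 0 0 0 0;.159 .982 0 0 0 0;.159 .982 0 0 0 0;.159 .982 0 0 0 0' 1 >/dev/null; python3 -m inch '.159 .982 0 0 0 0;0 0 0 0 0 0;0 0 0 0 0 0'; python3 -m inch '0 0 -.95 0 0 0;0 0 -.95 0 0 0;0 0 -.95 0 0 0;0 0 -.95 0 0 0;0 0 -.11 0 0 0;0 0 0 0 0 0'; python3 -m inch '0 0 0 0 0 0;0 0 0 0 0 0;0 0 0 0 0 0;0 0 0 0 0 0;0 0 0 0 0 0;0 0 0 0 0 0;0 0 0 0 0 0;0 0 0 0 0 0' 0.2 12; python3 -c "
from h import *;tool()"
```

```text
t: 22.95
eef_pos: [0.5348, 0.2696, 0.1738]
ee_rot: [2.642, 1.57, -2.415]
force: [-0.6, -0.1, -0.6]
width: 0.0874
t: 23.7
eef_pos: [0.5354, 0.2693, 0.0576]
ee_rot: [-1.08, 1.57, 0.146]
force: [-0.4, 0.8, 1.6]
width: 0.0877
t: 24.7
eef_pos: [0.5348, 0.2694, 0.0568]
ee_rot: [2.147, 1.571, -2.91]
force: [-1.8, 1.3, 0.5]
width: 0.0299
t 24.7 tcp [534.8 269.4  56.8] xaxis [-0. -0. -1.] jaw-dir deg -19.78 F [-1.8  1.3  0.5] M [ 0.26  0.3  -0.02] w 29.9 q6 -1.14 q1 0.79
```

```bash
python3 -m inch '-.237 -.659 0 0 0 0;-.237 -.659 0 0 0 0;-.237 -.659 0 0 0 0;-.237 -.659 0 0 0 0;-.2 -.56 0 0 0 0;0 0 0 0 0 0;0 0 0 0 0 0'; python3 -m inch '-.03 -.085 0 0 0 0;-.03 -.085 0 0 0 0;0 0 0 0 0 0'; python3 -m inch '-.02 -.056 0 0 0 0;-.02 -.056 0 0 0 0;0 0 0 0 0 0'; python3 -c "
from h import *;s,_=tool();print(s['force'][:2]@[.338,.941])"
```

```text
t: 25.58
eef_pos: [0.5, 0.1726, 0.0568]
ee_rot: [2.752, 1.569, -2.306]
force: [-3.2, -1.5, 0.9]
width: 0.0298
t: 25.95
eef_pos: [0.4988, 0.1689, 0.0568]
ee_rot: [0.062, 1.57, 1.288]
force: [-3.0, 3.3, -1.6]
width: 0.0301
t: 26.32
eef_pos: [0.4975, 0.1652, 0.0568]
ee_rot: [1.241, 1.571, 2.467]
force: [-3.9, 3.6, -1.2]
width: 0.0299
t 26.32 tcp [497.5 165.2  56.8] xaxis [-0.  0. -1.] jaw-dir deg -19.77 F [-3.9  3.6 -1.2] M [ 1.32  1.16 -0.04] w 29.9 q6 -1.04 q1 0.7
2.0368923817275504
```

```bash
python3 -m inch '-.02 -.056 0 0 0 0;-.02 -.056 0 0 0 0;0 0 0 0 0 0'; python3 -m inch '-.017 -.047 0 0 0 0;0 0 0 0 0 0'; python3 -m inch '-.017 -.047 0 0 0 0;0 0 0 0 0 0'; python3 -c "
from h import *;s,_=tool();print(s['force'][:2]@[.338,.941])"
```

```text
t: 26.7
eef_pos: [0.4962, 0.1617, 0.0568]
ee_rot: [2.042, 1.571, -3.016]
force: [-3.9, 2.9, -0.5]
width: 0.03
t: 26.95
eef_pos: [0.4957, 0.1604, 0.0568]
ee_rot: [2.055, 1.571, -3.002]
force: [-3.9, 2.8, -0.6]
width: 0.0297
t: 27.2
eef_pos: [0.4954, 0.1595, 0.0568]
ee_rot: [0.047, 1.57, 1.273]
force: [-3.6, 5.7, -0.6]
width: 0.0301
t 27.2 tcp [495.4 159.5  56.8] xaxis [ 0.     0.001 -1.   ] jaw-dir deg -19.77 F [-3.6  5.7 -0.6] M [ 2.26  1.32 -0.09] w 30.1 q6 -1.03 q1 0.69
4.1950013179327215
```

```bash
for i in 1; do python3 -m inch '-.01 -.028 0 0 0 0;0 0 0 0 0 0'; done; python3 -m inch '-.01 -.028 0 0 0 0;0 0 0 0 0 0'; python3 -m inch '-.01 -.028 0 0 0 0;0 0 0 0 0 0'; python3 -c "
from h import *;s,_=tool();print(s['force'][:2]@[.338,.941])"
```

```text
t: 27.45
eef_pos: [0.4952, 0.1589, 0.0568]
ee_rot: [0.004, 1.57, 1.23]
force: [-3.5, 6.8, -1.5]
width: 0.03
t: 27.7
eef_pos: [0.4949, 0.158, 0.0568]
ee_rot: [-0.032, 1.57, 1.194]
force: [-4.4, 6.8, -1.6]
width: 0.0297
t: 27.95
eef_pos: [0.4948, 0.1576, 0.0568]
ee_rot: [-0.11, 1.569, 1.116]
force: [-4.0, 8.0, -3.0]
width: 0.03
t 27.95 tcp [494.8 157.6  56.8] xaxis [ 0.001  0.002 -1.   ] jaw-dir deg -19.77 F [-4.  8. -3.] M [ 3.08  1.39 -0.  ] w 30.0 q6 -1.03 q1 0.69
6.17246724493684
```

```bash
python3 -m inch '-.01 -.028 0 0 0 0;0 0 0 0 0 0'; python3 -m inch '-.01 -.028 0 0 0 0;0 0 0 0 0 0;0 0 0 0 0 0'; python3 -c "
from h import *;s,_=tool();print(s['force'][:2]@[.338,.941])"
```

```text
t: 28.2
eef_pos: [0.4948, 0.1576, 0.0568]
ee_rot: [-0.138, 1.568, 1.087]
force: [-3.1, 10.8, -3.6]
width: 0.0303
t: 28.58
eef_pos: [0.4948, 0.1575, 0.0569]
ee_rot: [-0.172, 1.566, 1.054]
force: [-3.8, 13.8, -5.0]
width: 0.0296
t 28.57 tcp [494.8 157.5  56.9] xaxis [ 0.002  0.004 -1.   ] jaw-dir deg -19.76 F [-3.8 13.8 -5. ] M [ 5.29  1.45 -0.08] w 29.6 q6 -1.03 q1 0.69
11.68097090837853
```

It stops firmly: the block is against the nest end and the jaw face is against the block. Release, rise, move away and check.

```bash
python3 -m inch '0 0 0 0 0 0;0 0 0 0 0 0;0 0 0 0 0 0;0 0 0 0 0 0;0 0 .5 0 0 0;0 0 1 0 0 0;0 0 1 0 0 0;0 0 1 0 0 0;0 0 .5 0 0 0' 1; python3 -m inch '0 -1 0 0 0 0;0 -1 0 0 0 0;0 -1 0 0 0 0;0 -1 0 0 0 0;0 -1 0 0 0 0;0 -1 0 0 0 0;0 -1 0 0 0 0;0 -1 0 0 0 0;0 -1 0 0 0 0;0 -1 0 0 0 0;0 -1 0 0 0 0;0 0 0 0 0 0'>/dev/null; python3 -m inch '0 -1 0 0 0 0;0 -1 0 0 0 0;0 -1 0 0 0 0;0 -1 0 0 0 0;0 0 0 0 0 0;0 0 0 0 0 0'; python3 - <<'E'
from h import *
ims=[]
a=np.radians(70.25);c=(501.6,176.6);d=np.array([np.cos(a),np.sin(a)]);nn=np.array([d[1],-d[0]])
for n in("top","scene"):
    p=arm.grab_frame(n);W=cloud(p)
    Q=pts(W,.38,.56,-.02,.2,.036,.12);q=np.c_[(Q[:,:2]*1000-c)@d,(Q[:,:2]*1000-c)@nn,Q[:,2]*1000]
    f=q[(abs(abs(q[:,0]+87)-40)<9)&(abs(q[:,1])<18)&(q[:,2]<50)];A=np.c_[f[:,:2],np.ones(len(f))]
    if len(f)>5:
        k=np.linalg.lstsq(A,f[:,2],rcond=None)[0];print(n,"base slope deg",np.degrees(k[:2]).round(2),"z",np.median(f[:,2]).round(1),len(f))
    g=q[(q[:,2]>75)&(q[:,0]>-50)];print("grip s",g[:,0].mean().round(1) if len(g) else 0,len(g))
    h=q[(q[:,2]>60)&(q[:,0]<-50)];print("housing s",h[:,0].min(),h[:,0].max())
    cr=(205,225,320,300) if n=="top" else (310,220,425,360)
    im=p["frame"][...,::-1][cr[1]:cr[3],cr[0]:cr[2]];k=390/im.shape[1];im=cv2.resize(im,None,fx=k,fy=k,interpolation=2);im=cv2.copyMakeBorder(im,0,480-im.shape[0],0,0,0);ims.append(im)
cv2.imwrite("pics/end.png",np.hstack(ims))
E
```

```text
t: 29.7
eef_pos: [0.4945, 0.155, 0.1795]
ee_rot: [-0.661, 1.567, 0.565]
force: [-0.2, -0.3, 0.1]
width: 0.0879
t: 31.95
eef_pos: [0.4936, -0.2947, 0.1767]
ee_rot: [1.229, 1.57, 2.455]
force: [-0.2, -0.0, -0.4]
width: 0.0876
top base slope deg [-0.2  -0.12] z 41.3 133
grip s -23.2 86
housing s -114.11101928710161 -64.93437736614221
scene base slope deg [-0.38  0.57] z 41.8 72
grip s -16.2 166
housing s -112.20771348840324 -58.29117122485481
```

View pics/end.png

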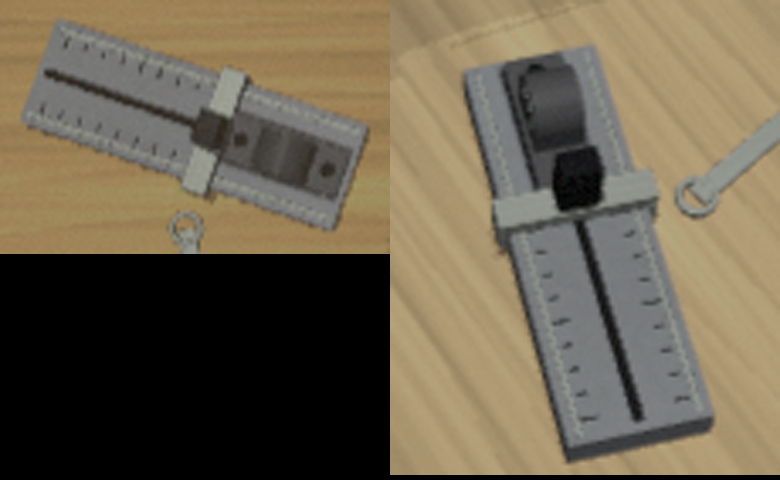

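The top view shows the crosspiece against the block's end with no gap, and the block level in the nest. The gripper is clear of everything. Handing in.

```bash
python3 -c "
from station import arm
print(arm.job_done())"
```

```text
the job is handed in; nothing more can be done
None
```

The large dark block is seated in the nest with the jaw face against its end. The job was handed in with about 32 s of robot time used.

**What I did:** I slid the jaw back about 157 mm by its grip. I then lifted the dark block by its housing, turned it about 34° and lowered it to the nest floor. Last, I slid the jaw up about 119 mm until it stopped, let go and moved the arm clear.

**Seating:** The block met the floor at the expected height. Its base top measured 41.3 mm (top camera) and 41.8 mm (scene camera), against an expected 42 mm. The fitted tilt was at most about 0.2° from the top camera and 0.6° from the scene camera, which had few points.

**Jaw contact:** The push force rose from about 2 N to 12 N and the jaw stopped moving. The block probably slid 1–2 mm in its clearance, up to the far end of the nest, before it stopped. The last top picture shows no gap between jaw and block.

**Disagreements:** The two cameras disagreed by about 4–5 mm throughout (up to 7 mm on the final grip position), so I used their average. The robot's own readings while sliding the jaw agreed with that average. One check of the seated block failed from the top camera because the arm blocked its view. I repeated it from both cameras at the end.

No bystander was knowingly touched, but I did not re-measure them at the end.

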